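# Dial the lockbox's three thumbwheels and draw its bolt

## Task

Unlock the low steel lockbox: roll its three white thumbwheels until, from left to right, 3, 4 and 2 dots are on top, between the white marks, and only then draw the black bolt knob fully to the right and let go. Press the sprung wheels only lightly, never harder than about 12 N, and leave the things on and around the box where they stand.

Things in the scene. Friction and masses are not known exactly. Their poses are not given: they have to be found in the camera images.
- lockbox: low painted steel lockbox, 170 (x) x 250 (y) x 60 mm high, fixed; origin at the centre of its underside; x away from the robot, y to the left along the box, z up. A steel lock case (68 x 230 mm) stands along the front of its lid, its middle line 45 mm in front of the box centre, top face 82 mm above the worktop: from left to right three thumbwheels, 45 mm apart, then the bolt knob.
- wheel_left_seat (a point): point on the case's top face above the axle of the left thumbwheel (+70 mm along the box's y); axes as the box's. The wheel, a white disc of radius 22 mm, 14 mm wide, axle along the box's y, pokes up through a slot: its top is 9 to 17 mm above this point (worn mounts differ, unmeasured). It is sprung downward: 1.5 N to start, then 4 N per mm, bottoming at 5 mm.
- wheel_middle_seat (a point): point on the case's top face above the axle of the middle thumbwheel (+25 mm along the box's y); axes as the box's. The wheel, a white disc of radius 22 mm, 14 mm wide, axle along the box's y, pokes up through a slot: its top is 9 to 17 mm above this point (worn mounts differ, unmeasured). It is sprung downward: 1.5 N to start, then 4 N per mm, bottoming at 5 mm.
- wheel_right_seat (a point): point on the case's top face above the axle of the right thumbwheel (-20 mm along the box's y); axes as the box's. The wheel, a white disc of radius 22 mm, 14 mm wide, axle along the box's y, pokes up through a slot: its top is 9 to 17 mm above this point (worn mounts differ, unmeasured). It is sprung downward: 1.5 N to start, then 4 N per mm, bottoming at 5 mm.
- wheel_left (a joint): rotation of the left wheel, rad: (n - 1) x 1.047 with its n black dots (n = 1 to 6) exactly on top, so 2.094 for 3 dots; grows as its top rolls away from the robot (box +x). Stops at -0.3 and 5.5; friction (0.03 N m) holds it. Closed fingertips pressed on top with 4 to 8 N and dragged along the box's x roll it, at best 1 rad per 22 mm; they may slip. Read between the white ribs.
- wheel_middle (a joint): rotation of the middle wheel, rad: (n - 1) x 1.047 with its n black dots (n = 1 to 6) exactly on top, so 3.142 for 4 dots; grows as its top rolls away from the robot (box +x). Stops at -0.3 and 5.5; friction (0.03 N m) holds it. Closed fingertips pressed on top with 4 to 8 N and dragged along the box's x roll it, at best 1 rad per 22 mm; they may slip. Read between the white ribs.
- wheel_right (a joint): rotation of the right wheel, rad: (n - 1) x 1.047 with its n black dots (n = 1 to 6) exactly on top, so 1.047 for 2 dots; grows as its top rolls away from the robot (box +x). Stops at -0.3 and 5.5; friction (0.03 N m) holds it. Closed fingertips pressed on top with 4 to 8 N and dragged along the box's x roll it, at best 1 rad per 22 mm; they may slip. Read between the white ribs.
- bolt_knob (a point): centre of the bolt's knob: a ribbed black upright block, 30 (along the box's x) x 14 (along its y) x 24 mm high, standing on the lock case to the right of the wheels, its top 107 mm above the worktop. Axes as the box's.
- bolt (a joint): travel of the bolt, m: 0 shut, 0.024 fully drawn (knob moved along the box's -y, to the right, to its end stop). Sliding takes about 2.5 N and it stays where left. Nothing holds the bolt back while the code is not set, but drawing it then (more than 5 mm) jams the lock and is a failure.
- vial_mid (a point): bystander: glass vial with a wide cap, 23 x 23 x 44 mm, standing on the lid behind the lock; point at its middle height
- stopper_mid (a point): bystander: rubber stopper, 28 mm wide and 24 mm high, standing on the lid behind the lock; point at its middle height
- beaker_mid (a point): bystander: glass beaker, 59 x 55 x 67 mm, on the worktop to the left of the box; point at its middle height
- timer_mid (a point): bystander: bench timer, 58 x 64 x 18 mm, on the worktop to the right of the box; point at its middle height
- marker_pen_mid (a point): bystander: marker pen 132 mm long, 12 mm thick, lying behind the box; point at its middle height
- tape_mid (a point): bystander: tape roll, 84 mm wide and 26 mm high, behind the beaker; point at its middle height

How it is judged (in metres and radians):
On the way:
1. all three wheels show their code: 3, 4 and 2 dots on top, to within 0.25 rad (value of joint wheel_left between 1.844 and 2.344 rad and value of joint wheel_middle between 2.892 and 3.392 rad and value of joint wheel_right between 0.797 and 1.297 rad), for 0.2 s.
At the end, for the whole second after the job is handed in: the three wheels show 3, 4 and 2 dots on top, each within 0.25 rad, and the bolt is drawn at least 21 of its 24 mm (all of step 1 and value of joint bolt above 0.021 m); the robot touches nothing.
It fails at once if the bolt is drawn by more than 5 mm while a wheel is off its code by more than 0.25 rad (value of joint bolt above 0.005 m and not (value of joint wheel_left between 1.844 and 2.344 rad and value of joint wheel_middle between 2.892 and 3.392 rad and value of joint wheel_right between 0.797 and 1.297 rad)).
It fails at once if a wheel is pressed with more than 15 N (contact force between the fingers and wheel_left_c0 above 15 N or contact force between the fingers and wheel_middle_c0 above 15 N or contact force between the fingers and wheel_right_c0 above 15 N).
It fails at once if a thing on or around the box is moved by more than 25 mm (distance of any of vial_mid, stopper_mid, beaker_mid, timer_mid, marker_pen_mid, tape_mid from where it was at the start of the episode above 0.025 m).
It also fails if it takes over 54 s, if anything falls off the work surface, if the arm or the gripper's body presses on something with over 40 N, if the wrist force passes 120 N, or if a joint passes its speed limit or range.

## Robot

A 6-joint arm with a two-finger parallel gripper is mounted at the origin on a cart in front of the work surface, level with it; the furniture and walls round the work are solid. World frame = base frame: x ahead of the robot, y to its left, z up, the work surface at z = 0. Lengths are in mm, angles in rad, forces in N, time in s.
With the tool pointing down it reaches from about 200 to 875 mm from the base axis. Payload 3.4 kg.
Tool frame: the origin (TCP) lies midway between the tips of the shut fingers; the grasp point (between the pads) lies 19 mm behind it (env.hold_point_z is the z of the grasp point in the tool frame, in mm); z points along the fingers, y is the line along which they close (so a half turn about z gives the same grasp; the last joint's range is limited). The gripper opens to 94 mm and grips with 3 to 60 N. Pads are 16 mm wide; open, the fingers measure 119 mm over their backs; the gripper's body (75 mm by 177 mm) begins 78 mm behind the grasp point.
Start: joints at [1.026, 0.276, 1.505, -0, 1.361, -0.121], TCP at [236.477, 524.16, 205.493] pointing down, gripper open.
Joint ranges: [-2.89, 2.89], [-0.75, 2.08], [0.22, 2.7], [-1.18, 4.32], [0.11, 2.71], [-2.7, 2.7]. Speed limits (rad/s): [2.57, 2.57, 3.14, 3.14, 3.14, 3.14].

## Interface

Orientations are given as a unit quaternion [x, y, z, w].
In Python, from workcell import env gives the robot as it stands.
- The arm moves only by the tool arm_command, never from a script. Its argument "moves" is a list of rows, each a list of 5 numbers: the closure in counts, from 0 (fully open) to 255 (shut), then the shift along the tool's x, y, z in m, then the turn about the tool's z in degrees. In form: [[hand, x, y, z, yaw], ...]. A call has 1 to 20 rows; each row is the pose to reach, as a shift and turn from the pose commanded when the call began, along the tool's axes at that moment; what a row does not reach only later rows make up. A row lasts 1/10 s, in which the tool goes at most 50 mm and 8.59 degrees, less where a joint would pass 70% of its speed; a pose out of reach is approached as far as the arm can. A call with a gripper value outside its range is refused whole. The fingers move at their own pace and stop on an object; "grip_force" is the grip in N (left out, the last holds). Time passes only in rows, so rows that repeat a pose let the fingers close. It gives the time, the measured TCP pose, the force, the opening and the grip force at its end, in the units of the state.
- env.read_state(): the state, without advancing time (a new reading comes with each control period).
- env.camera(name): name is "side" or "top" or "wrist"; returns the picture (400x640x3 uint8, blue, green, red); there is no depth.
- env.camera_params(name): a dict with "fx", "fy", "cx", "cy" (pixels), "distortion" ([k1, k2, p1, p2, k3] as OpenCV has them; the pictures are not rectified), "extrinsics" (4x4, takes a point from world to camera coordinates). Camera axes: x right, y down, z forward; pixel columns grow to the right and rows downward; lengths in mm; the calibration is good to about 2 mm. A picture is of the moment at which its call begins: read the wrist's pose just before it. camera_params takes no time and is no camera call; for the wrist camera it gives the pose at the moment of the call.
- env.close_job(): hands the job in; it is judged then, once.
The state is a dict: "time": time; "joint_positions": joint angles; "dq": joint speeds; "joint_efforts": joint torques, N m; "position": TCP position; "tcp_rot": TCP orientation; "contact_force": force on the tool from outside, world axes, zero at the start; "wrist_torque": the same for the moment, N m; "finger_gap": finger opening in mm; "gripper_force": force on a finger pad.
Only numpy, scipy, OpenCV 4.12 (cv2) and the standard library are available. Lean on these libraries where they do the work, as an engineer would, in place of code of your own. Each camera call takes 0.05 s, during which the arm holds its last target. There are 200 camera calls.

## Working session

There is one attempt and no reset: what is moved stays moved. The work goes in short steps, Python scripts to look and compute and a tool call to move; the robot and the scene stay as the last step left them, time stands still between calls to the robot, and variables do not carry over. Pictures are saved under pics/ and viewed, at most 10 in all, crops included, and the job is handed in when it is done.

Besides the shell and the picture viewer there is one more tool, called after "Call:" as name([rows], argument=value, ...), one row to a line, values as JSON. arm_command: Moves the arm, as the interface text tells. Its arguments: {"type":"object","properties":{"moves":{"type":"array"},"grip_force":{"type":"number"}},"required":["moves"]}

```bash
mkdir -p pics; ls
python3 - <<'E'
from workcell import env
import cv2,numpy as np
s=env.read_state(); print(s)
for n in ["side","top"]:
    im=env.camera(n); cv2.imwrite(f"pics/{n}0.png",im)
    p=env.camera_params(n); print(n,p)
E
```

```text
pics
{'time': 0.0, 'joint_positions': array([ 1.02603738e+00,  2.76556972e-01,  1.50611720e+00, -2.97824472e-05,
        1.36068931e+00, -1.21001181e-01]), 'dq': array([ 0.00027581, -0.00057313, -0.00027727,  0.0004568 , -0.00116317,
       -0.00097351]), 'joint_efforts': array([-4.23717102e-04, -4.04570818e+01, -2.37236720e+01,  7.01820594e-02,
        3.42517497e-02, -1.35661130e-04]), 'position': array([236.15346974, 523.64561606, 204.6327752 ]), 'tcp_rot': array([ 2.10294005e-01,  9.77637789e-01, -8.41569687e-04, -2.75562627e-04]), 'contact_force': array([ 0.08711589, -0.16377903,  0.29406529]), 'wrist_torque': array([ 0.01216737,  0.01736362, -0.03903048]), 'gripper_force': 0.0, 'finger_gap': 94.16330004323021}
side {'fx': 444.6948560949805, 'fy': 444.6948560949805, 'cx': 321.1475566571313, 'cy': 192.9559393102398, 'distortion': array([0.02238937, 0.        , 0.        , 0.        , 0.        ]), 'extrinsics': array([[ 9.25036094e-01, -3.79451182e-01,  1.80284787e-02,
        -4.93029605e+02],
       [-1.34840093e-01, -3.72344477e-01, -9.18247102e-01,
         2.14870535e+02],
       [ 3.55142752e-01,  8.46980750e-01, -3.95597313e-01,
         6.89951847e+02],
       [ 0.00000000e+00,  0.00000000e+00,  0.00000000e+00,
         1.00000000e+00]])}
top {'fx': 501.0602514196892, 'fy': 501.0602514196892, 'cx': 312.5706502593087, 'cy': 194.43368172218146, 'distortion': array([-0.04222473,  0.        ,  0.        ,  0.        ,  0.        ]), 'extrinsics': array([[ 2.01570051e-02, -9.99563505e-01,  2.15984932e-02,
         1.37267598e+02],
       [-9.94280648e-01, -2.23072724e-02, -1.04443180e-01,
         6.04036579e+02],
       [ 1.04879394e-01, -1.93697022e-02, -9.94296298e-01,
         1.03438815e+03],
       [ 0.00000000e+00,  0.00000000e+00,  0.00000000e+00,
         1.00000000e+00]])}
```

View pics/top0.png

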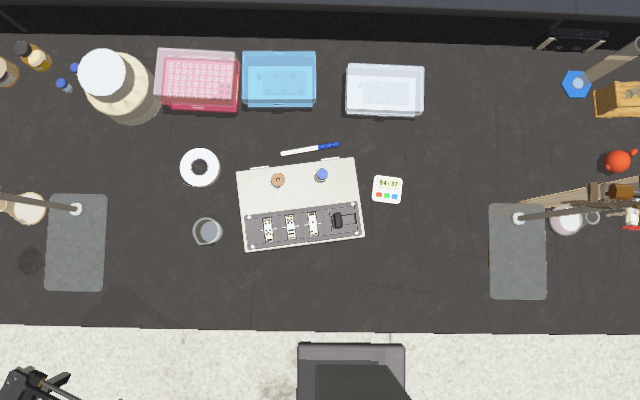

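View pics/side0.png

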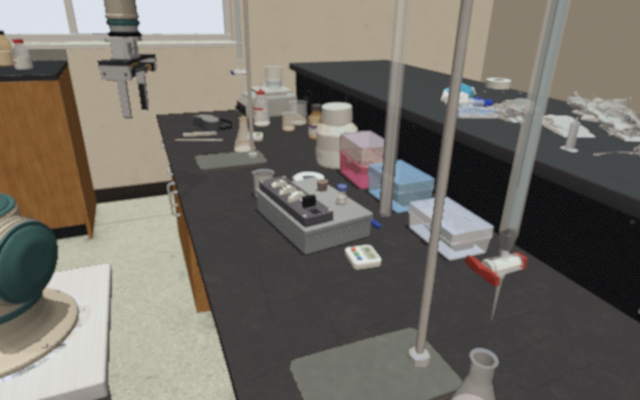

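```bash
cat > h.py <<'E'
from workcell import env
import cv2,numpy as np
def D(p): return np.array([[p['fx'],0,p['cx']],[0,p['fy'],p['cy']],[0,0,1]]),np.array(p['distortion'])
def cast(p,px,z):
    K,d=D(p);E=p['extrinsics'];R=E[:3,:3];t=E[:3,3]
    u=cv2.undistortPoints(np.array(px,float).reshape(-1,1,2),K,d).reshape(-1,2)
    r=np.c_[u,np.ones(len(u))]@R; c=-R.T@t
    return c+r*((z-c[2])/r[:,2])[:,None]
def proj(p,P):
    K,d=D(p);E=p['extrinsics']
    return cv2.projectPoints(np.array(P,float).reshape(-1,1,3),cv2.Rodrigues(E[:3,:3])[0],E[:3,3].copy(),K,d)[0].reshape(-1,2)
def box2w(B,P): # B=(x,y,yaw)
    P=np.array(P,float).reshape(-1,3);c,s=np.cos(B[2]),np.sin(B[2])
    return np.c_[B[0]+c*P[:,0]-s*P[:,1],B[1]+s*P[:,0]+c*P[:,1],P[:,2]]
E
python3 - <<'E'
from h import *
p=env.camera_params("top"); im=cv2.imread("pics/top0.png")
E=p['extrinsics'];print("cam",-E[:3,:3].T@E[:3,3])
g=cv2.cvtColor(im,cv2.COLOR_BGR2GRAY)
m=np.zeros_like(g);m[150:260,228:370]=(g[150:260,228:370]>120)*255
m=cv2.morphologyEx(m,cv2.MORPH_CLOSE,np.ones((3,3)))
c=max(cv2.findContours(m,cv2.RETR_EXTERNAL,2)[0],key=cv2.contourArea)
r=cv2.minAreaRect(c);b=cv2.boxPoints(r);print(r,b)
W=cast(p,b,60);print(W);print([np.linalg.norm(W[i]-W[(i+1)%4]) for i in range(4)])
ctr=W.mean(0)
e=[W[(i+1)%4]-W[i] for i in range(4)];L=max(e,key=np.linalg.norm)
L=L if L[1]>0 else -L
B=(ctr[0],ctr[1],np.arctan2(-L[0],L[1]));print("B",B)
v=cv2.resize(im[145:260,225:375],None,fx=5,fy=5,interpolation=cv2.INTER_CUBIC)
P=box2w(B,[[-45,70,82],[-45,25,82],[-45,-20,82],[-79,115,82],[-11,115,82],[-79,-115,82],[-11,-115,82],[85,125,60],[-85,125,60],[85,-125,60],[-85,-125,60]])
for q in proj(p,P): cv2.circle(v,tuple(int(x) for x in (q-[225,145])*5+2),4,(0,0,255),1)
cv2.imwrite("pics/c1.png",v);print(P[:3])
E
```

```text
cam [ 489.32897555  170.71788063 1088.61103417]
((299.2938232421875, 203.02659606933594), (84.01316833496094, 121.70074462890625), 82.64761352539062) [[233.56813 169.15251]
 [354.26822 153.5783 ]
 [365.01953 236.90068]
 [244.31943 252.4749 ]]
[[646.79020781 315.34720069  60.        ]
 [685.51800752  65.36653354  60.        ]
 [512.61315783  41.2570072   60.        ]
 [475.87677312 287.2812626   60.        ]]
[np.float64(252.96279651007342), np.float64(174.57765121764976), np.float64(248.75187678842846), np.float64(173.2024798827925)]
B (np.float64(580.1995365708647), np.float64(177.31300100709535), np.float64(0.15370128080693748))
[[525.01325545 239.59842768  82.        ]
 [531.90261235 195.12892396  82.        ]
 [538.79196924 150.65942023  82.        ]]
```

View pics/c1.png

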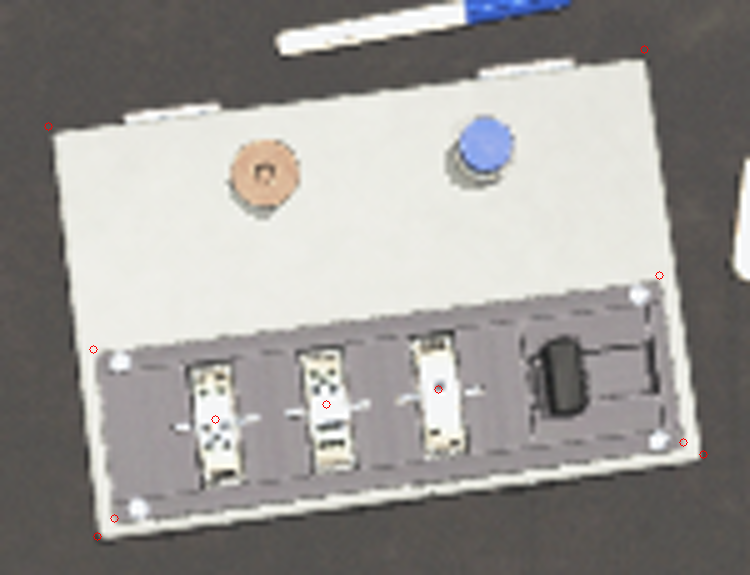

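```bash
cat >> h.py <<'E'
from scipy.spatial.transform import Rotation as Ro
def totool(target):
    s=env.read_state();R=Ro.from_quat(s['tcp_rot']).as_matrix()
    return R.T@(np.array(target)-s['position'])
E
python3 - <<'E'
from h import *
from scipy.optimize import least_squares
p=env.camera_params("top")
pts=[(55,133,85,125,60),(645,62,85,-125,60),(702,457,-85,-125,60),(103,540,-85,125,60),
(97,352,-11,115,82),(657,282,-11,-115,82),(682,442,-79,-115,82),(110,524,-79,115,82),
(217,423,-45,70,83),(328,408,-45,25,83),(440,396,-45,-20,83)]
px=np.array([[a/5+225-.4,b/5+145-.4] for a,b,*_ in pts]);L=np.array([q[2:] for q in pts],float)
f=lambda B:(proj(p,box2w(B,L))-px).ravel()
s=least_squares(f,[580,177,.15],x_scale=[100,100,1],loss='soft_l1');print(s.x,np.round(s.fun.reshape(-1,2),1).tolist())
print(box2w(s.x,[[-45,70,82],[-45,25,82],[-45,-20,82]]))
k=cast(p,[[563/5+225-.4,365/5+145-.4]],107);print("knob",k)
w=env.camera_params("wrist");E=w['extrinsics'];c=-E[:3,:3].T@E[:3,3];print(totool(c))
R=Ro.from_quat(env.read_state()['tcp_rot']).as_matrix();print((E[:3,:3]@R).round(2),w['fx'])
print("move",totool(box2w(s.x,[[-45,10,260]])[0]))
E
```

```text
[5.78332998e+02 1.76874174e+02 1.51900809e-01] [[-1.1, -0.4], [0.3, -1.4], [0.4, 0.6], [-1.0, 0.1], [-0.5, 0.4], [0.7, -0.3], [0.5, 1.1], [0.9, -0.2], [-0.2, 0.1], [-0.1, 0.2], [-0.2, -0.4]]
[[523.25894946 239.25886102  82.        ]
 [530.06822914 194.77702528  82.        ]
 [536.87750882 150.29518955  82.        ]]
knob [[548.2330418  102.32058493 107.        ]]
[  84.64829251   -0.29025201 -178.40517839]
[[-0.    1.    0.  ]
 [-0.96 -0.   -0.29]
 [-0.29 -0.    0.96]] 299.44838601182505
move [-411.26810296 -191.63649885  -55.05546821]
```

Call:
arm_command([
  [0,-0.411,-0.192,0,57],
  [0,-0.411,-0.192,0,57],
  [0,-0.411,-0.192,0,57],
  [0,-0.411,-0.192,0,57],
  [0,-0.411,-0.192,0,57],
  [0,-0.411,-0.192,0,57],
  [0,-0.411,-0.192,0,57],
  [0,-0.411,-0.192,0,57],
  [0,-0.411,-0.192,0,57],
  [0,-0.411,-0.192,0.03,57],
  [0,-0.411,-0.192,0.065,57],
  [0,-0.411,-0.192,0.065,57],
  [0,-0.411,-0.192,0.065,57],
])

```text
time: 1.4
position: [531.8, 180.1, 140.3]
tcp_rot: [0.651, 0.759, -0.001, -0.001]
contact_force: [0.2, -1.0, -0.0]
finger_gap: 94.1
gripper_force: 0.0
```

```bash
cat >> h.py <<'E'
B=np.array([578.33,176.87,.1519])
E
python3 - <<'E'
from h import *
s=env.read_state();print(s['time'],s['position'],s['contact_force'])
R=Ro.from_quat(s['tcp_rot']).as_matrix();print(R.round(3))
p=env.camera_params("wrist");im=env.camera("wrist")
cv2.imwrite("pics/w1_raw.png",im)
q=proj(p,box2w(B,[[-45,70,82],[-45,25,82],[-45,-20,82]]));print(q)
for a in q: cv2.circle(im,(int(a[0]),int(a[1])),3,(0,0,255),1)
cv2.imwrite("pics/w1.png",im)
E
```

```text
1.4 [531.75625902 180.12354911 140.28724415] [ 0.22392686 -0.99704346 -0.02882665]
[[-0.152  0.988 -0.002]
 [ 0.988  0.152 -0.   ]
 [ 0.    -0.002 -1.   ]]
[[321.91416193 135.86883285]
 [321.90899342 191.06616717]
 [321.90133699 240.75654485]]
```

View pics/w1.png

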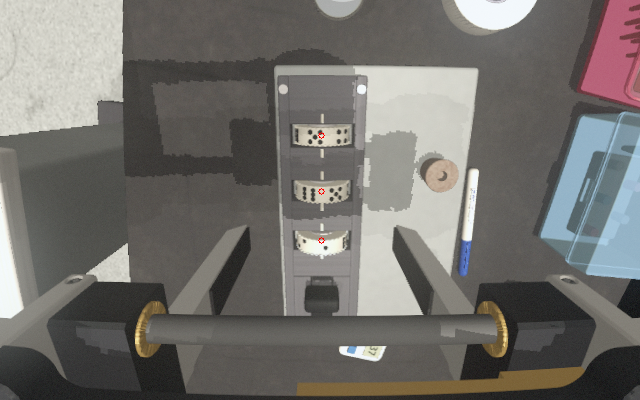

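Run:
```python
import cv2
im=cv2.imread("pics/w1_raw.png")
cv2.imwrite("pics/w1c.png",cv2.resize(im[112:262,280:366],None,fx=4,fy=4,interpolation=cv2.INTER_CUBIC).transpose(1,0,2)[::-1])
```

```text
(no output)
```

View pics/w1c.png

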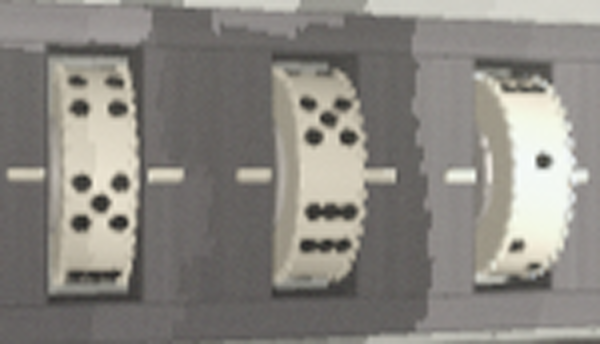

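Call:
arm_command([
  [255,0,0,0,0],
  [255,0.03,0.005,0,0],
  [255,0.06,0.0095,0.01,0],
  [255,0.06,0.0095,0.03,0],
  [255,0.06,0.0095,0.04,0],
  [255,0.06,0.0095,0.04,0],
  [255,0.06,0.0095,0.04,0],
  [255,0.06,0.0095,0.04,0],
  [255,0.06,0.0095,0.04,0],
  [255,0.06,0.0095,0.04,0],
], grip_force=20)

```text
time: 2.45
position: [532.9, 240.7, 101.2]
tcp_rot: [0.652, 0.759, 0.001, 0.0]
contact_force: [0.5, 0.3, 0.6]
finger_gap: 17.6
gripper_force: 0.0
```

Call:
arm_command([
  [255,0,0,0,0],
  [255,0,0,0,0],
  [255,0,0,0.001,0],
  [255,0,0,0.002,0],
  [255,0,0,0.002,0],
])

```text
time: 2.95
position: [532.3, 240.8, 98.2]
tcp_rot: [0.651, 0.759, -0.0, -0.0]
contact_force: [0.4, -0.5, -1.2]
finger_gap: 0.5
gripper_force: 0.0
```

Call:
arm_command([
  [255,0,0,0.001,0],
  [255,0,0,0.002,0],
  [255,0,0,0.002,0],
])

```text
time: 3.25
position: [532.3, 240.9, 96.3]
tcp_rot: [0.651, 0.759, -0.0, -0.0]
contact_force: [-1.0, -1.0, 0.2]
finger_gap: 0.5
gripper_force: 0.0
```

Call:
arm_command([
  [255,0,0,0.001,0],
  [255,0,0,0.002,0],
  [255,0,0,0.002,0],
])

```text
time: 3.55
position: [532.4, 240.9, 94.3]
tcp_rot: [0.651, 0.759, -0.0, -0.0]
contact_force: [-0.2, 0.6, -0.1]
finger_gap: 0.5
gripper_force: 0.0
```

Call:
arm_command([
  [255,0,0,0.001,0],
  [255,0,0,0.002,0],
  [255,0,0,0.002,0],
])

```text
time: 3.85
position: [532.3, 240.8, 92.3]
tcp_rot: [0.651, 0.759, -0.0, -0.0]
contact_force: [0.0, -0.0, -0.1]
finger_gap: 0.5
gripper_force: 0.0
```

Call:
arm_command([
  [255,0,0,0.001,0],
  [255,0,0,0.0015,0],
  [255,0,0,0.0015,0],
])

```text
time: 4.15
position: [532.4, 240.9, 90.9]
tcp_rot: [0.651, 0.759, -0.0, -0.0]
contact_force: [-0.3, -0.2, -0.3]
finger_gap: 0.2
gripper_force: 0.0
```

Run:
```python
from h import *
im=env.camera("wrist")
cv2.imwrite("pics/w2.png",cv2.resize(im[60:280,220:420],None,fx=2.5,fy=2.5,interpolation=cv2.INTER_CUBIC))
```

```text
(no output)
```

View pics/w2.png

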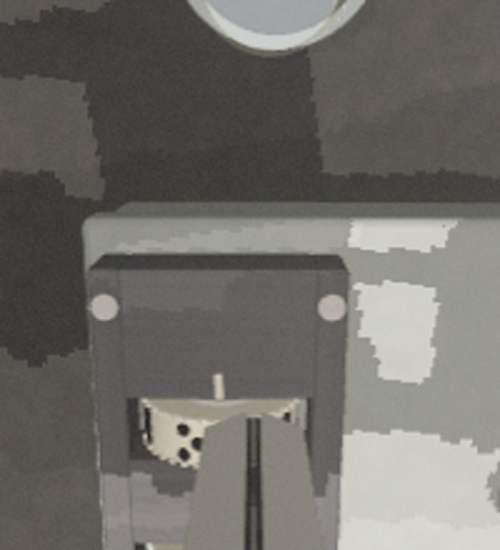

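Call:
arm_command([
  [255,0,0,-0.004,0],
  [255,0,-0.005,-0.004,0],
  [255,0,-0.005,-0.003,0],
  [255,0,-0.005,-0.002,0],
  [255,0,-0.005,-0.002,0],
])

```text
time: 4.7
position: [527.3, 240.1, 92.8]
tcp_rot: [0.651, 0.759, -0.0, -0.0]
contact_force: [-0.0, 0.2, -0.2]
finger_gap: 0.3
gripper_force: 0.0
```

Call:
arm_command([
  [255,0,0,0.001,0],
  [255,0,0,0.002,0],
  [255,0,0,0.002,0],
])

```text
time: 5.0
position: [527.7, 240.2, 91.2]
tcp_rot: [0.651, 0.759, 0.0, 0.0]
contact_force: [-0.9, -0.8, 2.4]
finger_gap: 0.5
gripper_force: 1.3
```

Call:
arm_command([
  [255,0,0,0.001,0],
  [255,0,0,0.001,0],
  [255,0,0,0.001,0],
])

```text
time: 5.3
position: [527.8, 240.2, 90.6]
tcp_rot: [0.651, 0.759, 0.0, 0.0]
contact_force: [-0.8, -0.2, 3.2]
finger_gap: 0.4
gripper_force: 2.4
```

Call:
arm_command([
  [255,0,0,0.0008,0],
  [255,0,0,0.0008,0],
  [255,0,0,0.0008,0],
])

```text
time: 5.6
position: [528.3, 240.3, 90.1]
tcp_rot: [0.651, 0.759, 0.001, 0.001]
contact_force: [-0.6, -0.6, 5.8]
finger_gap: 0.5
gripper_force: 3.1
```

Call:
arm_command([
  [255,0,-0.002,0,0],
  [255,0,-0.004,0,0],
  [255,0,-0.006,0,0],
  [255,0,-0.008,0,0],
  [255,0,-0.01,0,0],
  [255,0,-0.012,0,0],
  [255,0,-0.013,0,0],
  [255,0,-0.013,0,0],
])

```text
time: 6.4
position: [515.4, 238.3, 89.8]
tcp_rot: [0.651, 0.759, 0.001, 0.0]
contact_force: [-0.4, 0.0, 4.6]
finger_gap: 0.2
gripper_force: 2.5
```

Run:
```python
from h import *
p=env.camera_params("wrist");im=env.camera("wrist");cv2.imwrite("pics/w3.png",im)
q=proj(p,box2w(B,[[-45,70,91]]))[0];print(q)
x,y=q.astype(int)
cv2.imwrite("pics/w3c.png",cv2.resize(im[y-20:y+20,x-50:x+50],None,fx=5,fy=5,interpolation=cv2.INTER_CUBIC))
```

```text
[333.41808118 239.13378227]
```

View pics/w3c.png

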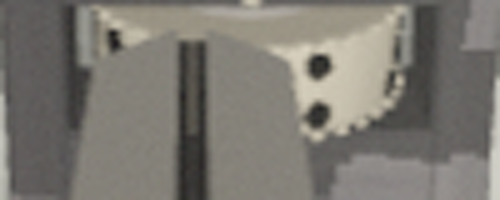

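Call:
arm_command([
  [255,0,0,-0.005,0],
  [255,0,0.0135,-0.005,0],
  [255,0,0.0135,-0.003,0],
  [255,0,0.0135,-0.001,0],
  [255,0,0.0135,0,0],
  [255,0,0.0135,0,0],
  [255,0,0.0115,0,0],
  [255,0,0.0095,0,0],
  [255,0,0.0075,0,0],
  [255,0,0.0055,0,0],
  [255,0,0.0035,0,0],
  [255,0,0.0015,0,0],
  [255,0,0,0,0],
  [255,0,0,0,0],
])

```text
time: 7.85
position: [514.7, 238.2, 89.6]
tcp_rot: [0.651, 0.759, 0.0, 0.0]
contact_force: [-1.1, -0.1, 4.8]
finger_gap: 0.4
gripper_force: 2.4
```

Call:
arm_command([
  [255,0,0,-0.005,0],
  [255,0,0.0135,-0.005,0],
  [255,0,0.0135,-0.003,0],
  [255,0,0.0135,-0.001,0],
  [255,0,0.0135,0,0],
  [255,0,0.0135,0,0],
  [255,0,0.0115,0,0],
  [255,0,0.0095,0,0],
  [255,0,0.0075,0,0],
  [255,0,0.0055,0,0],
  [255,0,0.0035,0,0],
  [255,0,0.0015,0,0],
  [255,0,0,0,0],
  [255,0,0,0,0],
])

```text
time: 9.25
position: [514.7, 238.2, 89.6]
tcp_rot: [0.651, 0.759, 0.0, 0.0]
contact_force: [1.0, 0.3, 4.7]
finger_gap: 0.2
gripper_force: 2.4
```

Call:
arm_command([
  [255,0,0,-0.006,0],
  [255,0,0,-0.012,0],
  [255,-0.02,0.0135,-0.012,0],
  [255,-0.045,0.0135,-0.012,0],
  [255,-0.045,0.0135,-0.012,0],
  [255,-0.045,0.0135,-0.012,0],
])

```text
time: 9.85
position: [534.5, 195.6, 101.0]
tcp_rot: [0.652, 0.758, -0.0, -0.001]
contact_force: [0.6, -0.8, -0.1]
finger_gap: 0.7
gripper_force: 0.0
```

```bash
cat >> h.py <<'E'
def dots(im,p,yb,top):
    """dark blobs on a wheel: (angle from top, + behind; lateral offset mm)"""
    E=p['extrinsics'];R=E[:3,:3];c=-R.T@E[:3,3];K,d=D(p)
    # label image pixels on the wheel
    q=proj(p,box2w(B,[[-45+22*np.sin(a),yb+s*8,top-22+22*np.cos(a)] for a in np.linspace(-1.1,1.1,12) for s in(-1,1)]))
    x0,y0=np.floor(q.min(0)).astype(int);x1,y1=np.ceil(q.max(0)).astype(int)
    g=cv2.cvtColor(im,cv2.COLOR_BGR2GRAY)[y0:y1,x0:x1]
    f=4;g=cv2.resize(g,None,fx=f,fy=f,interpolation=cv2.INTER_CUBIC)
    m=(g<95).astype(np.uint8)
    n,_,st,ce=cv2.connectedComponentsWithStats(m)
    out=[]
    for i in range(1,n):
        if not 40<st[i,4]<700: continue
        u=(ce[i]+.5)/f-.5+[x0,y0]
        z=top
        for _ in range(15):
            P=cast(p,[u],z)[0]; dx=P[:2]-B[:2];cc,ss=np.cos(B[2]),np.sin(B[2])
            bx=cc*dx[0]+ss*dx[1]+45;by=-ss*dx[0]+cc*dx[1]-yb
            z=.5*z+.5*(top-22+np.sqrt(max(484-bx*bx,0)))
        out.append((round(float(np.arctan2(bx,z-top+22)),2),round(float(by),1),int(st[i,4])))
    return sorted(out),g
E
cat > look.py <<'E'
from h import *
import sys,time
s=env.read_state();p=env.camera_params("wrist");im=env.camera("wrist");cv2.imwrite(f"pics/l{s['time']:.2f}.png",im)
print(s['position'])
for a in sys.argv[1:]:
    y,t=map(float,a.split(','));o,g=dots(im,p,y,t);print(y,o);cv2.imwrite(f"pics/d{y:.0f}.png",g)
E
python3 look.py 70,91.5
python3 -c "
from h import *
import os
"
```

```text
[534.497685   195.6306768  101.01494991]
70.0 [(-1.07, -3.1, 150), (-1.05, 4.2, 128), (-0.88, -7.7, 467), (-0.36, -3.1, 265), (-0.19, 0.5, 275), (-0.0, 4.1, 271), (0.68, -3.2, 226), (0.78, -7.5, 467), (1.03, 4.0, 130)]
```

Call:
arm_command([
  [255,0,0,0.001,0],
  [255,0,0,0.0025,0],
  [255,0,0,0.0025,0],
])

```text
time: 10.2
position: [534.4, 196.2, 98.4]
tcp_rot: [0.651, 0.759, -0.0, -0.0]
contact_force: [-0.6, -0.6, -0.1]
finger_gap: 0.2
gripper_force: 0.0
```

Call:
arm_command([
  [255,0,0,0.001,0],
  [255,0,0,0.002,0],
  [255,0,0,0.002,0],
])

```text
time: 10.5
position: [534.7, 195.8, 96.5]
tcp_rot: [0.651, 0.759, -0.0, -0.0]
contact_force: [-0.5, 0.1, -0.0]
finger_gap: 0.6
gripper_force: 0.0
```

Call:
arm_command([
  [255,0,0,0.001,0],
  [255,0,0,0.002,0],
  [255,0,0,0.002,0],
])

```text
time: 10.8
position: [534.8, 195.7, 94.5]
tcp_rot: [0.651, 0.759, -0.0, -0.0]
contact_force: [0.1, 0.0, 0.3]
finger_gap: 0.4
gripper_force: 0.0
```

Call:
arm_command([
  [255,0,0,0.001,0],
  [255,0,0,0.002,0],
  [255,0,0,0.002,0],
])

```text
time: 11.1
position: [535.0, 195.7, 93.1]
tcp_rot: [0.651, 0.759, 0.0, 0.0]
contact_force: [-0.9, -0.7, 4.3]
finger_gap: 0.5
gripper_force: 2.0
```

Call:
arm_command([
  [255,0,0,0.0005,0],
  [255,0,-0.002,0.0005,0],
  [255,0,-0.004,0.0005,0],
  [255,0,-0.006,0.0005,0],
  [255,0,-0.008,0.0005,0],
  [255,0,-0.01,0.0005,0],
  [255,0,-0.012,0.0005,0],
  [255,0,-0.0135,0.0005,0],
  [255,0,-0.0135,0.0005,0],
])

```text
time: 12.0
position: [520.9, 193.6, 92.1]
tcp_rot: [0.651, 0.759, -0.0, -0.0]
contact_force: [-0.2, -1.0, 4.4]
finger_gap: 0.5
gripper_force: 2.0
```

Call:
arm_command([
  [255,0,0,-0.005,0],
  [255,0,0.0135,-0.005,0],
  [255,0,0.0135,-0.003,0],
  [255,0,0.0135,-0.001,0],
  [255,0,0.0135,0,0],
  [255,0,0.0135,0,0],
  [255,0,0.0115,0,0],
  [255,0,0.0095,0,0],
  [255,0,0.0075,0,0],
  [255,0,0.0055,0,0],
  [255,0,0.0035,0,0],
  [255,0,0.0015,0,0],
  [255,0,0,0,0],
  [255,0,0,0,0],
])

```text
time: 13.4
position: [520.6, 193.6, 92.1]
tcp_rot: [0.651, 0.759, -0.0, -0.0]
contact_force: [-0.3, -0.6, 5.1]
finger_gap: 0.5
gripper_force: 1.9
```

Call:
arm_command([
  [255,0,0,-0.005,0],
  [255,0,0,-0.01,0],
  [255,-0.045,0.0025,-0.01,0],
  [255,-0.045,0.0025,-0.01,0],
  [255,-0.045,0.0025,-0.01,0],
])

```text
time: 13.9
position: [530.6, 149.1, 102.0]
tcp_rot: [0.652, 0.758, -0.0, -0.001]
contact_force: [0.1, 0.7, -0.4]
finger_gap: 0.5
gripper_force: 0.0
```

```bash
python3 look.py 25,93.9 70,91.5
```

```text
[530.55378698 149.08591363 102.01222399]
25.0 [(-1.09, -3.2, 145), (-1.08, 3.9, 152), (-0.92, -7.5, 316), (-0.88, 0.5, 199), (-0.71, -3.1, 205), (-0.71, 4.0, 215), (-0.49, -7.2, 47), (-0.01, -3.1, 275), (-0.01, 4.0, 268), (0.34, -3.1, 278), (0.35, 4.0, 278), (0.9, -7.5, 316), (1.03, -3.2, 112)]
70.0 [(-1.06, -3.3, 184), (-1.05, 3.9, 197), (-0.36, -3.3, 285), (-0.19, 0.2, 292), (-0.01, 3.9, 262), (0.68, -3.4, 246), (1.03, 3.8, 134)]
```

Call:
arm_command([
  [255,0,0,0.002,0],
  [255,0,0,0.0035,0],
  [255,0,0,0.0035,0],
])

```text
time: 14.25
position: [530.3, 150.2, 98.3]
tcp_rot: [0.651, 0.759, -0.0, -0.0]
contact_force: [-0.1, -0.3, -0.2]
finger_gap: 0.6
gripper_force: 0.0
```

Call:
arm_command([
  [255,0,0,0.001,0],
  [255,0,0,0.002,0],
  [255,0,0,0.002,0],
])

```text
time: 14.55
position: [530.7, 149.7, 96.5]
tcp_rot: [0.651, 0.759, -0.0, -0.0]
contact_force: [-0.4, -0.0, 0.5]
finger_gap: 0.4
gripper_force: 0.0
```

Call:
arm_command([
  [255,0,0,0.001,0],
  [255,0,0,0.002,0],
  [255,0,0,0.002,0],
])

```text
time: 14.85
position: [530.9, 149.6, 95.1]
tcp_rot: [0.651, 0.759, 0.0, 0.0]
contact_force: [-1.4, 0.5, 3.7]
finger_gap: 0.3
gripper_force: 2.2
```

Call:
arm_command([
  [255,0,0,0.0006,0],
  [255,0,0.002,0.0006,0],
  [255,0,0.004,0.0006,0],
  [255,0,0.006,0.0006,0],
  [255,0,0.008,0.0006,0],
  [255,0,0.01,0.0006,0],
  [255,0,0.0125,0.0006,0],
  [255,0,0.0125,0.0006,0],
  [255,0,0.0125,-0.005,0],
  [255,0,0.003,-0.005,0],
  [255,0,0.003,-0.003,0],
  [255,0,0.003,-0.001,0],
  [255,0,0.003,0.0006,0],
  [255,0,0.003,0.0006,0],
  [255,0,0.005,0.0006,0],
  [255,0,0.007,0.0006,0],
  [255,0,0.008,0.0006,0],
  [255,0,0.008,0.0006,0],
])

```text
time: 16.65
position: [539.4, 150.9, 94.9]
tcp_rot: [0.651, 0.759, 0.001, 0.0]
contact_force: [-1.0, -0.1, 5.9]
finger_gap: 0.1
gripper_force: 3.2
```

Call:
arm_command([
  [255,0,0,-0.008,0],
  [255,0,0,-0.03,0],
  [255,-0.045,0,-0.03,0],
  [255,-0.045,0,-0.03,0],
  [255,-0.045,0,-0.03,0],
])

```text
time: 17.15
position: [545.4, 105.8, 123.9]
tcp_rot: [0.652, 0.758, 0.0, -0.0]
contact_force: [-0.3, -0.2, -0.0]
finger_gap: 0.4
gripper_force: 0.0
```

```bash
python3 look.py -20,95.7 25,93.9 70,91.5
```

```text
[545.42049277 105.80002208 123.93771389]
-20.0 [(-1.12, -1.0, 208), (-0.93, -7.7, 244), (-0.87, 3.9, 170), (-0.18, -3.2, 217), (0.18, 3.9, 211), (0.95, -7.5, 132), (1.04, 0.3, 116)]
25.0 [(-1.08, 3.9, 143), (-1.07, -3.2, 124), (-0.88, 0.3, 175), (-0.71, -3.3, 189), (-0.71, 3.9, 194), (-0.62, 8.4, 564), (-0.01, -3.4, 201), (-0.01, 3.9, 204), (0.35, -3.4, 218), (0.35, 3.8, 222), (0.6, 8.4, 497), (1.05, -3.3, 114)]
70.0 [(-1.04, -3.4, 145), (-1.04, 3.6, 142), (-0.91, 8.0, 364), (-0.37, -3.5, 233), (-0.19, -0.0, 233), (0.69, -3.6, 177), (0.92, 7.9, 221), (1.04, 3.5, 149)]
```

Call:
arm_command([
  [255,0.045,0,0,0],
  [255,0.0903,0,0,0],
  [255,0.0903,0,0.012,0],
  [255,0.0903,0,0.026,0],
  [255,0.0903,0,0.026,0],
  [255,0.0903,0,0.0285,0],
  [255,0.0903,0,0.0305,0],
  [255,0.0903,0,0.0319,0],
  [255,0.0903,0,0.0319,0],
  [255,0.0903,-0.0015,0.0319,0],
  [255,0.0903,-0.0034,0.0319,0],
  [255,0.0903,-0.0034,0.0319,0],
])

```text
time: 18.4
position: [529.5, 195.1, 93.0]
tcp_rot: [0.651, 0.759, 0.001, 0.001]
contact_force: [1.0, -0.1, 4.4]
finger_gap: 0.1
gripper_force: 2.5
```

Call:
arm_command([
  [255,0,0,-0.008,0],
  [255,0.045,-0.0006,-0.008,0],
  [255,0.045,-0.0006,-0.008,0],
  [255,0.045,-0.0006,-0.003,0],
  [255,0.045,-0.0006,-0.0005,0],
  [255,0.045,-0.0006,0.0015,0],
  [255,0.045,-0.0006,0.003,0],
  [255,0.045,-0.0006,0.003,0],
  [255,0.045,0.0012,0.003,0],
  [255,0.045,0.0032,0.003,0],
  [255,0.045,0.0032,0.003,0],
])

```text
time: 19.5
position: [525.5, 239.4, 90.2]
tcp_rot: [0.652, 0.758, 0.001, 0.0]
contact_force: [-1.1, -0.3, 6.6]
finger_gap: 0.5
gripper_force: 3.2
```

Call:
arm_command([
  [255,0,0,-0.006,0],
  [255,0,0,-0.035,0],
  [255,-0.045,0,-0.035,0],
  [255,-0.09,0,-0.035,0],
  [255,-0.107,0,-0.035,0],
  [255,-0.107,0,-0.035,0],
  [255,-0.107,0,-0.035,0],
])

```text
time: 20.2
position: [540.9, 134.2, 124.1]
tcp_rot: [0.652, 0.758, 0.0, -0.0]
contact_force: [-0.4, 0.8, 0.4]
finger_gap: 0.2
gripper_force: 0.0
```

```bash
python3 look.py -20,95.7 25,93.9 70,91.5; ls -t pics|head -1;python3 - <<'E'
from h import *
# knob from the first wrist picture & top picture
P=cast(env.camera_params("top"),[[563/5+224.6,365/5+144.6]],107)[0]
d=P[:2]-B[:2];c,s=np.cos(B[2]),np.sin(B[2]);print(c*d[0]+s*d[1],-s*d[0]+c*d[1])
im=cv2.imread("pics/w1_raw.png");g=cv2.cvtColor(im,cv2.COLOR_BGR2GRAY)[250:318,290:352]
cv2.imwrite("pics/k.png",np.hstack([cv2.resize(g,None,fx=5,fy=5),cv2.resize(cv2.cvtColor(env.camera("wrist"),cv2.COLOR_BGR2GRAY)[100:310,270:370],None,fx=2,fy=1.62)]))
E
```

```text
[540.85098559 134.18321722 124.06709154]
-20.0 [(-1.1, -8.1, 77), (-1.09, -0.2, 158), (-0.88, 3.9, 153), (-0.18, -3.2, 213), (0.18, 4.0, 211), (1.03, 0.5, 98), (1.08, -7.9, 54)]
25.0 [(-1.22, -3.3, 68), (-1.2, 3.9, 62), (-1.02, 0.3, 114), (-0.85, -7.5, 367), (-0.85, -3.3, 141), (-0.85, 3.8, 145), (-0.41, -7.0, 50), (-0.15, -3.2, 219), (-0.15, 3.9, 231), (0.21, -3.2, 229), (0.21, 3.8, 208), (0.78, -7.4, 319), (0.89, -3.4, 112), (1.07, 0.4, 117)]
70.0 [(-1.16, -3.4, 99), (-1.14, 3.7, 90), (-0.81, -3.4, 192), (-0.81, 3.8, 206), (-0.12, -3.5, 227), (0.06, 0.1, 203), (0.24, 3.7, 234), (0.92, -3.5, 166)]
d70.png
-41.03096113862978 -69.13683828098662
```

View pics/k.png

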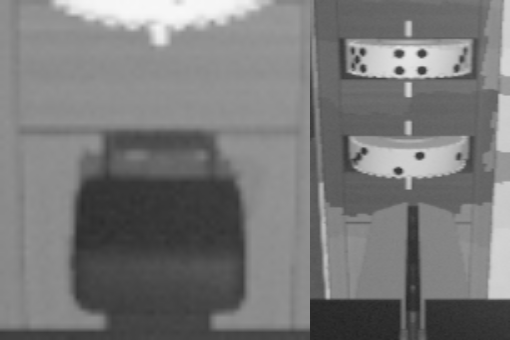

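Call:
arm_command([
  [255,-0.0095,0,0,0],
  [255,-0.0095,0,0.015,0],
  [255,-0.0095,0,0.03,0],
  [255,-0.0095,0,0.031,0],
  [255,-0.0095,0,0.031,0],
  [255,-0.014,0,0.031,0],
  [255,-0.018,0,0.031,0],
  [255,-0.022,0,0.031,0],
  [255,-0.026,0,0.031,0],
  [255,-0.03,0,0.031,0],
  [255,-0.034,0,0.031,0],
  [255,-0.038,0,0.031,0],
  [255,-0.042,0,0.031,0],
  [255,-0.046,0,0.031,0],
  [255,-0.049,0,0.031,0],
  [255,-0.052,0,0.031,0],
  [255,-0.052,0,0.031,0],
  [255,-0.052,0,0.031,0],
])

```text
time: 22.1
position: [547.5, 93.9, 93.5]
tcp_rot: [0.653, 0.757, 0.007, -0.008]
contact_force: [-1.8, 29.3, 4.4]
finger_gap: 0.6
gripper_force: 14.4
```

Call:
arm_command([
  [255,0.012,0,0,0],
  [255,0.02,0,0,0],
  [255,0.02,0,-0.04,0],
  [255,0.02,0,-0.08,0],
  [255,0.02,0,-0.12,0],
  [255,-0.03,0,-0.12,0],
  [255,-0.08,0,-0.12,0],
  [255,-0.12,0,-0.12,0],
  [255,-0.12,0,-0.12,0],
  [255,-0.12,0,-0.12,0],
])

```text
time: 23.1
position: [566.6, -37.3, 212.6]
tcp_rot: [0.652, 0.758, -0.001, -0.0]
contact_force: [0.3, -0.4, 0.2]
finger_gap: 0.6
gripper_force: 0.0
```

```bash
python3 look.py -20,95.7 25,93.9 70,91.5
python3 - <<'E'
from h import *
import glob,os
f=max(glob.glob("pics/l*.png"),key=os.path.getmtime);im=cv2.imread(f);p=env.camera_params("wrist")
q=proj(p,box2w(B,[[-45,-69,107],[-45,-93,107],[-45,25,82]]));print(q)
x0,y0=(q.min(0)-60).astype(int).clip(0);x1,y1=(q.max(0)+70).astype(int)
print(x0,y0,x1,y1);c=im[y0:y1,x0:x1].copy()
for a in q[:2]: cv2.circle(c,tuple(int(v) for v in a-[x0,y0]),2,(0,0,255),1)
cv2.imwrite("pics/end.png",cv2.resize(c,None,fx=2.5,fy=2.5)[:600,:800])
E
```

```text
[566.5747024  -37.33604525 212.56243655]
-20.0 []
25.0 []
70.0 [(-1.16, 16.3, 49), (-0.57, -12.9, 461), (0.62, -12.7, 340)]
[[319.82150702  37.4902826 ]
 [319.89661215  66.66890422]
 [319.6954042  -69.09002627]]
259 0 389 136
```

View pics/end.png

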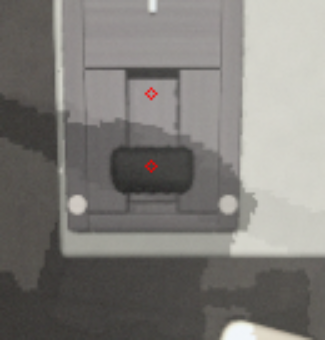

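```bash
python3 -c "
from workcell import env
print(env.close_job())"
```

```text
the job is handed in; nothing more can be done
None
```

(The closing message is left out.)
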